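Index a printing block to the carving notch and hold it there

TASK

Lay the narrow carved printing block, carved face up, into the nest between the brass corners of the carving slide's carriage and let go of it. Then take the carriage by its wooden post and slide it along the rods, away from the post end and towards the blue index block, until the spring ball clicks into the notch between the two pins; do not run past the notch. Finish while still gripping the post with the carriage standing at the notch, as if keeping it there for the carver, and leave the cup, the round block and the dabber alone.

Things in the scene. Friction and masses are not known exactly. Their poses are not given: they have to be found in the camera images.
- block_center (a point): Centre (half-way up) of the loose rectangular printing block, black wood with a grey carved upper face, 47 (x) x 97 (y) x 24 (z) mm, about 85 g, on the table, carved face up to the robot's left of the slide; z up. It may go into the nest either way round.
- nest (a point): Centre of the nest's floor, the top of the carriage plate, 40 mm above the table. x across the rods, y along them (+y towards the post), z up. Four brass corners, 9 mm high, 53 (x) x 102 (y) mm inside, leave the block 2 to 3 mm of play a side. Between corners each long side is open over 72 mm for fingers; the plate is 78 mm wide. The seated block's centre is 12 mm above this point.
- post_grip (a point): Grip point on the axis of the carriage's upright round wooden post, diameter 20 mm, 88 mm from the nest's centre in +y. The point is 72 mm above the table, 32 mm above the carriage plate and 15 mm below the post's top; a 28 mm steel collar covers the lowest 4 mm. Axes as the nest.
- carriage: Aluminium carriage, plate 170 x 78 x 8 mm with nest, post and spring plunger, on two steel rods. It slides only along its y axis, from near the post end towards -y (nest first, post behind), travel 150 mm, with about 0.5 N of friction. Origin: underside of the plate under the nest's centre, 32 mm above the table.
- ball_mark (a point): Axis of the spring plunger on the carriage's front edge (brass housing, 14 mm, red line), 41 mm in -y and 50 mm in -x from the nest's centre. A spring ball of 10 mm sticks out below. Axes as the carriage. Within 4 mm of the notch the ball centres a carriage that is not gripped; leaving the notch takes about 8 N.
- notch (a point): Middle of the notch on the blue index block (44 mm long, red line, brass thumbscrew) at the slide's front edge, 50 to 125 mm in -y from the ball at the start; +y towards the post end. Two steel pins of 8 mm at y = +6 and -6 mm form it. The coming ball meets the first pin 12.5 mm before the notch, resists with about 8 N, passes its top 6 mm before, then is drawn in.
- slide_base: Wooden foot plate of the slide, 340 mm along y, 112 mm in x, fixed to the table; origin on the table under the middle between the rods; y along the rods. Rods' end blocks reach 31 mm, the carriage plate 40 mm, the post 87 mm above the table.
- brass_cup: Bystander: small open brass cup, 65 mm wide, 48 mm high; origin at the underside's centre.
- round_block: Bystander: round printing block, 70 mm wide, 28 mm high; origin at the underside's centre.
- ink_dabber: Bystander: black dabber, 52 mm wide, 71 mm high; origin at the underside's centre.
Mind the look-alikes: they are no part of the job. Of the things like the part that bears notch, leave any that is turquoise; of the rest the smaller one is meant.

How it is judged:
On the way, in this order (a step that is already met when the one before it is completed fails the run):
1. the block lies seated in the nest, carved face up, and is let go of (x of block_center in the frame of nest between -0.005 and 0.005 m and y of block_center in the frame of nest between -0.006 and 0.006 m and z of block_center in the frame of nest between 0.009 and 0.0155 m and angle between block_center's own z axis and vertical below 0.08 rad and contact force between the fingers and carved_block below 0.1 N), for 0.2 s.
2. with the block in the nest, the carriage is gripped with its ball in the notch (x of block_center in the frame of nest between -0.005 and 0.005 m and y of block_center in the frame of nest between -0.006 and 0.006 m and z of block_center in the frame of nest between 0.009 and 0.0155 m and angle between block_center's own z axis and vertical below 0.08 rad and y of ball_mark in the frame of notch between -0.002 and 0.002 m and contact force between the fingers and carriage above 2 N), for 0.2 s.
At the end, for the whole second after the job is handed in: Block in the nest, carved face up (centre within 5 mm across, 6 mm along, 9 to 15.5 mm above the nest floor, tilt under 0.08 rad), not touched by the fingers; ball within 2 mm of the notch's middle; carriage under 5 mm/s; fingers on the carriage with over 2 N (all of step 2 and linear speed of carriage below 0.005 m/s and contact force between the fingers and carved_block below 0.1 N); the arm keeps its last pose, push and grip.
It fails at once if the carriage runs more than 10 mm past the notch (y of ball_mark in the frame of notch below -0.01 m).
It fails at once if the brass cup is shifted by more than 20 mm or tipped (distance of brass_cup from where it was at the start of the episode above 0.02 m or angle between brass_cup's own z axis and vertical above 0.5 rad).
It fails at once if the round block is shifted by more than 20 mm or tipped (distance of round_block from where it was at the start of the episode above 0.02 m or angle between round_block's own z axis and vertical above 0.5 rad).
It fails at once if the dabber is shifted by more than 20 mm or tipped (distance of ink_dabber from where it was at the start of the episode above 0.02 m or angle between ink_dabber's own z axis and vertical above 0.5 rad).
It also fails if it takes over 56 s, if anything falls off the work surface, if the arm or the gripper's body presses on something with over 40 N, if the wrist force passes 120 N, or if a joint passes its speed limit or range.

ROBOT

A 6-joint arm with a two-finger parallel gripper is mounted at the origin on a cart in front of the work surface, level with it; the furniture and walls round the work are solid. World frame = base frame: x ahead of the robot, y to its left, z up, the work surface at z = 0. Lengths are in m, angles in rad, forces in N, time in s.
With the tool pointing down it reaches from about 0.325 to 0.75 m from the base axis. Payload 7.6 kg.
Tool frame: the origin (TCP) lies midway between the tips of the shut fingers; the grasp point (between the pads) lies 19 mm behind it; x points along the fingers, y is the direction in which the jaws open and shut, and the axes are right-handed (so a half turn about x gives the same grasp; the last joint's range is limited). The gripper opens to 85 mm and grips with 20 to 120 N. Pads are 22 mm wide; open, the fingers measure 114 mm over their backs; the gripper's body (76 mm by 85 mm) begins 54 mm behind the grasp point. The pads swing forward as they close: fully open they stand 13 mm farther back than shut.
Start: joints at [-1.254, 0.052, 1.401, -0, 1.689, -0.07], TCP at [0.198, -0.486, 0.231] pointing down, gripper open.
Joint ranges: [-2.9, 2.9], [-0.91, 2.17], [0.12, 2.37], [-1.06, 4.2], [0.26, 2.73], [-2.93, 2.93]. Speed limits (rad/s): [2.57, 2.57, 3.01, 3.14, 3.14, 3.14].

INTERFACE

Orientations are given as a unit quaternion [x, y, z, w].
In Python, from cell import manip gives the robot as it stands. The module is installed in compiled form; this text tells all that it offers.
- The arm moves only by the tool carry_out, never from a script. Its argument "commands" is a list of rows, each a list of 2 entries, a list of its own where there are three numbers: the shift along the tool's x, y, z in mm, then the turn about the tool's x in rad. In form: [[[dx, dy, dz], roll], ...]. A call has 1 to 10 rows; each row shifts and turns the pose as measured when the row begins, along the tool's axes as they then stand; what a row does not reach is not made up. A row lasts 1/10 s, in which the tool goes at most 50 mm and 8.59 degrees, less where a joint would pass 70% of its speed; a pose out of reach is approached as far as the arm can. A call is refused whole if a number of a shift passes 50 or a number of a turn 0.15, either way. A call with a gripper value outside its range is refused whole. "fingers" is the finger opening in mm, from 0 to 85.4, set as the call begins (left out, the last holds). The fingers move at their own pace and stop on an object; the grip force is fixed at half the most. Time passes only in rows, so rows that do not move let the fingers close. It gives the time, the measured TCP pose, the force and the opening at its end, in the units of the state.
- manip.sense(): the state, without advancing time (a new reading comes with each control period).
- manip.get_image(name): name is "side" or "top"; returns a dict with "frame" (384x512x3 uint8, red, green, blue), "mtx" (3x3 intrinsics, pixels), "k1" (the pictures are not rectified: a ray, as slopes to the right and down, at radius r is drawn at 1 + k1 r^2 times it, then the intrinsics apply), "camera_from_world" (4x4, takes a point from world to camera coordinates). Camera axes: x right, y up, looking along -z (the intrinsics and any distortion apply to the point x, -y, -z); pixel columns grow to the right and rows downward; lengths in m; the calibration is good to about 2 mm. A picture is of the moment at which its call begins. There is no depth.
- manip.finish_job(): hands the job in, once; it reports no verdict.
The state is a dict: "time_s": time; "qpos": joint angles; "joint_vel": joint speeds; "effort": joint torques, N m; "ee_pos": TCP position; "eef_rot": TCP orientation; "force": force on the tool from outside, world axes, zero at the start; "moment": the same for the moment, N m; "width": finger opening in m.
Only numpy, scipy, OpenCV 4.12 (cv2) and the standard library are available. Lean on these libraries where they do the work, as an engineer would, in place of code of your own. Each camera call takes 0.05 s, during which the arm holds its last target.

## Working session

There is one attempt and no reset: what is moved stays moved. The work goes in short steps, Python scripts to look and compute and a tool call to move; the robot and the scene stay as the last step left them, time stands still between calls to the robot, and variables do not carry over. Pictures are saved under pics/ and viewed, and the job is handed in when it is done.

Besides the shell and the picture viewer there is one more tool, called after "Call:" by a JSON object that holds its "op" and its "data", one argument or row to a line. carry_out: Moves the arm, as the interface text tells. Its arguments: {"type":"object","properties":{"commands":{"type":"array","items":{"type":"array"}},"fingers":{"type":"number"}},"required":["commands"]}

```bash
mkdir -p pics
cat > h.py <<'E'
import numpy as np, cv2
from cell import manip
def snap(n,tag):
    d=manip.get_image(n); cv2.imwrite(f'pics/{tag}.png',cv2.cvtColor(d['frame'],cv2.COLOR_RGB2BGR)); 
    np.savez(f'pics/{tag}.npz',**{k:np.array(d[k]) for k in d}); return d
def load(tag): return dict(np.load(f'pics/{tag}.npz'))
def px2w(d,u,v,z):
    K=np.array(d['mtx']);k=float(d['k1']);T=np.array(d['camera_from_world'])
    a=(u-K[0,2])/K[0,0];b=(v-K[1,2])/K[1,1]
    rd=np.hypot(a,b);r=rd
    for _ in range(50): r=rd/(1+k*r*r)
    s=r/rd if rd>0 else 1
    ray=T[:3,:3].T@np.array([a*s,-b*s,-1]);c=-T[:3,:3].T@T[:3,3]
    return c+ray*(z-c[2])/ray[2]
def w2px(d,p):
    K=np.array(d['mtx']);k=float(d['k1']);T=np.array(d['camera_from_world'])
    q=T[:3,:3]@np.array(p)+T[:3,3];a=q[0]/-q[2];b=-q[1]/-q[2];f=1+k*(a*a+b*b)
    return K[0,0]*a*f+K[0,2],K[1,1]*b*f+K[1,2]
E
python3 - <<'E'
from h import *
for n in('top','side'):
    d=snap(n,n+'0');T=d['camera_from_world'];print(n,d['mtx'],d['k1'],-T[:3,:3].T@T[:3,3],T[:3,:3])
print(manip.sense())
E
```

```text
top [[451.22109186   0.         248.94455874]
 [  0.         451.22109186 202.09248704]
 [  0.           0.           1.        ]] 0.03854576952102393 [ 0.47278598 -0.1594755   1.25257661] [[-0.02031646 -0.99978126 -0.00496701]
 [ 0.99565278 -0.02068376  0.09081695]
 [-0.09089982 -0.00310034  0.99585522]]
side [[404.60736051   0.         250.36293467]
 [  0.         404.60736051 194.56322358]
 [  0.           0.           1.        ]] -0.08067161369667689 [ 1.4139421  -0.27457541  0.64815768] [[ 0.16166072  0.98679745  0.00982886]
 [-0.55637581  0.08291243  0.82678382]
 [ 0.81505323 -0.13912701  0.56243391]]
{'time_s': 0.1, 'qpos': array([-1.25431094e+00,  5.27986087e-02,  1.40163124e+00,  1.05904172e-05,
        1.68864403e+00, -7.02978153e-02]), 'joint_vel': array([-2.51270841e-04, -2.52467237e-03, -3.17181036e-03, -1.21183893e-05,
       -7.26830193e-04,  1.03613711e-03]), 'effort': array([ 1.20096574e-03, -3.82581139e+01, -3.60986567e+01, -5.10240955e-05,
        4.79705093e-03, -2.52479100e-05]), 'ee_pos': array([ 0.19797276, -0.48593736,  0.23053961]), 'eef_rot': array([-0.69386405, -0.13641828,  0.69398527, -0.1353779 ]), 'force': array([-0.01178122, -0.51463865, -0.0478656 ]), 'moment': array([-0.0062988 , -0.0149113 , -0.00123129]), 'width': 0.08543460041169537}
```

View pics/top0.png

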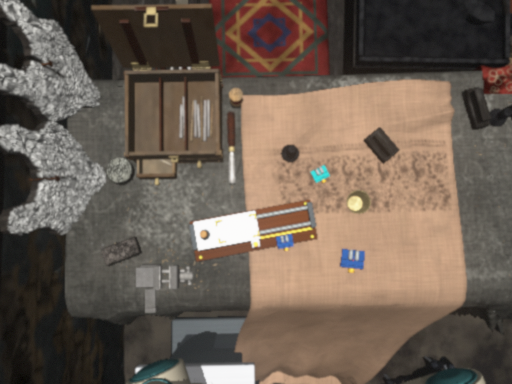

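View pics/side0.png

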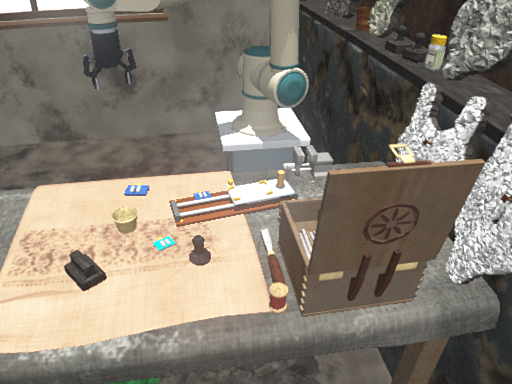

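Run:
```python
from h import *
d=load('top0');im=cv2.cvtColor(d['frame'],cv2.COLOR_RGB2BGR)
print(w2px(d,(.47,0,0)),w2px(d,(.47,-.3,0)))
cv2.imwrite('pics/z.png',cv2.resize(im[100:300,130:400],None,fx=2.96,fy=2.96,interpolation=cv2.INTER_CUBIC))
```

```text
(np.float64(193.49938298702045), np.float64(245.47036519377176)) (np.float64(302.1116273725093), np.float64(243.25140612129513))
```

View pics/z.png

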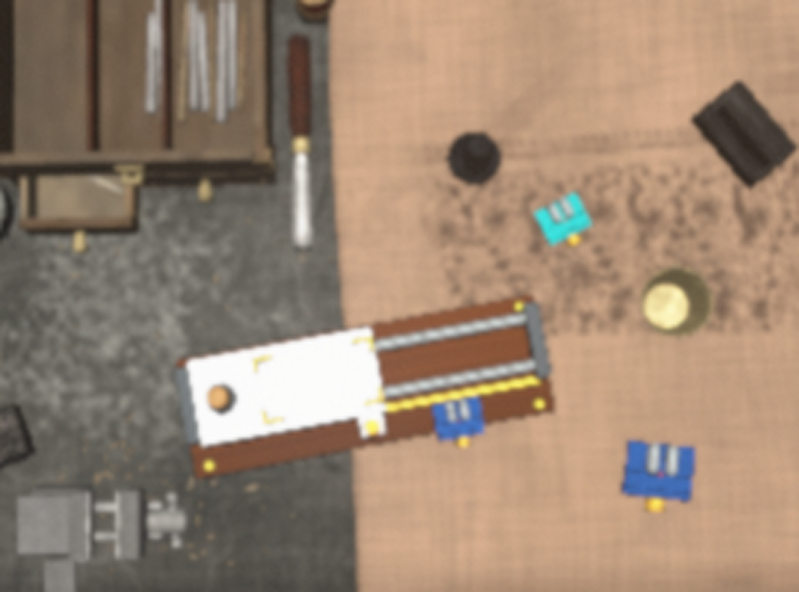

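Run:
```python
from h import *
d=load('top0');im=cv2.cvtColor(d['frame'],cv2.COLOR_RGB2BGR)
cv2.imwrite('pics/z1.png',cv2.resize(im[195:270,185:325],None,fx=5.7,fy=5.7,interpolation=cv2.INTER_CUBIC))
b=im[225:275,95:150].astype(float); b=np.clip(b*2.0,0,255).astype(np.uint8)
cv2.imwrite('pics/z2.png',cv2.resize(b,None,fx=10,fy=10,interpolation=cv2.INTER_CUBIC))
d=load('side0');im=cv2.cvtColor(d['frame'],cv2.COLOR_RGB2BGR)
cv2.imwrite('pics/z3.png',cv2.resize(im[140:260,150:350],None,fx=4,fy=4,interpolation=cv2.INTER_CUBIC))
```

```text
(no output)
```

View pics/z1.png

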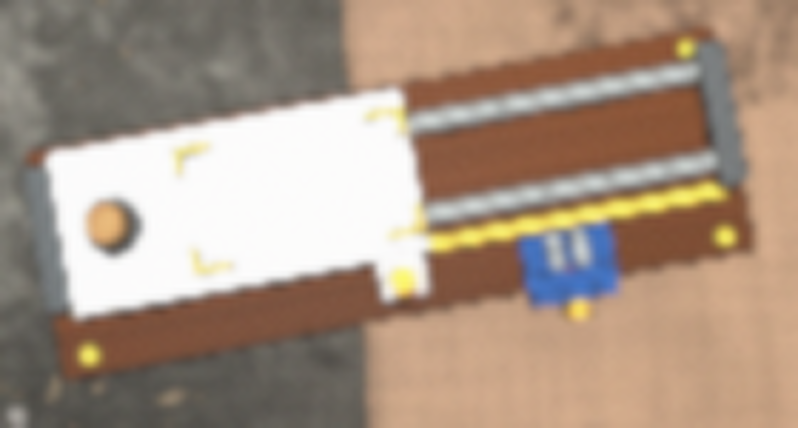

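View pics/z2.png

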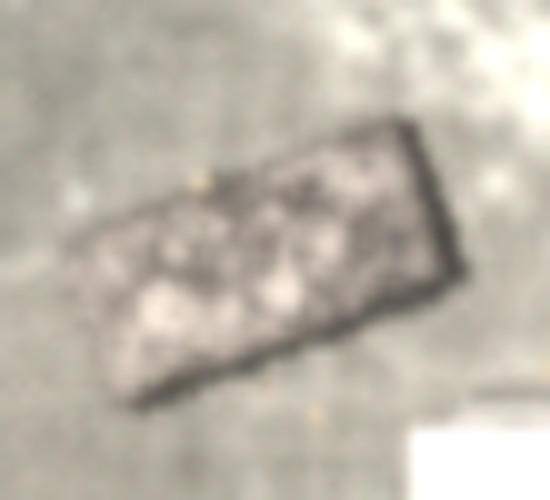

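View pics/z3.png

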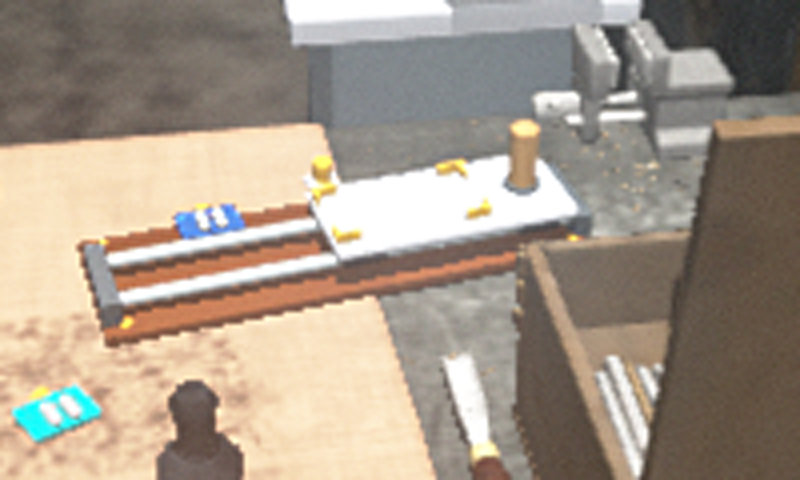

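Run:
```python
from h import *
d=load('top0')
f=5.7
def Z(u,v,z): return px2w(d,185+(u+.5)/f-.5,195+(v+.5)/f-.5,z)
A={k:Z(*p) for k,p in dict(TL=(45,152,.04),TR=(403,88,.04),BL=(72,318,.04),
 posttop=(106,226,.087),i1=(178,152,.049),i2=(405,111,.049),i3=(197,270,.049),i4=(425,235,.049),ballc=(402,284,.055),
 footTL=(28,152,0.01),footBL=(65,376,.01),footBR=(752,248,.01),footTR=(712,28,.01),
 ibTL=(521,240,.015),ibTR=(610,226,.015),ibBL=(531,305,.015),ibBR=(620,290,.015),pin1=(555,251,.02),pin2=(581,248,.02),
 screw=(579,310,.01)).items()}
for k in A:print(k,A[k].round(4))
def ang(a,b): v=A[a]-A[b]; return np.degrees(np.arctan2(-v[0],v[1])),np.hypot(v[0],v[1])
print(ang('TL','TR'),ang('footTL','footTR'),ang('footBL','footBR'),ang('i1','i2'),ang('i3','i4'))
# block
f=10
B=[px2w(d,95+(u+.5)/f-.5,225+(v+.5)/f-.5,.024) for u,v in [(65,245),(403,120),(455,278),(125,402)]]
B2=[px2w(d,95+(u+.5)/f-.5,225+(v+.5)/f-.5,.0) for u,v in [(418,122),(468,272),(135,410)]]
for b in B+B2:print(b.round(4))
print(np.mean(B,0)); 
for i in range(4):
  v=B[i]-B[(i+1)%4];print(np.degrees(np.arctan2(-v[0],v[1])),np.hypot(v[0],v[1]))
```

```text
TL [ 0.5349 -0.0029  0.04  ]
TR [ 0.5617 -0.1724  0.04  ]
BL [ 0.4568 -0.0149  0.04  ]
posttop [ 0.4985 -0.0363  0.087 ]
i1 [ 0.5331 -0.0663  0.049 ]
i2 [ 0.5502 -0.173   0.049 ]
i3 [ 0.478  -0.0744  0.049 ]
i4 [ 0.492 -0.181  0.049]
ballc [ 0.4695 -0.1698  0.055 ]
footTL [0.5366 0.0092 0.01  ]
footBL [ 0.4289 -0.0077  0.01  ]
footBR [ 0.4833 -0.3387  0.01  ]
footTR [ 0.5899 -0.323   0.01  ]
ibTL [ 0.4893 -0.2276  0.015 ]
ibTR [ 0.4951 -0.2704  0.015 ]
ibBL [ 0.4582 -0.2316  0.015 ]
ibBR [ 0.4645 -0.2743  0.015 ]
pin1 [ 0.4836 -0.2434  0.02  ]
pin2 [ 0.4848 -0.2558  0.02  ]
screw [ 0.4553 -0.2548  0.01  ]
(np.float64(8.969626468317287), np.float64(0.17153935595150163)) (np.float64(9.115606631624797), np.float64(0.3364493541750004)) (np.float64(9.335030549649266), np.float64(0.33542273361573666)) (np.float64(9.06730832516788), np.float64(0.10800834331534588)) (np.float64(7.522506546342809), np.float64(0.10753075157758818))
[0.4659 0.2463 0.024 ]
[0.4976 0.1555 0.024 ]
[0.4547 0.1414 0.024 ]
[0.4235 0.2297 0.024 ]
[0.4974 0.1576 0.    ]
[0.4559 0.1437 0.    ]
[0.4203 0.2346 0.    ]
[0.46041495 0.19322175 0.024     ]
19.232131832238803 0.09608812044311157
-71.68871362656235 0.045164577753997286
-160.5711365911849 0.09368244332714103
111.34810217548348 0.04551144590247256
```

```bash
cat >> h.py <<'E'
from scipy.spatial.transform import Rotation as R
def delta(p,yaw=None):
    "tool-frame shift in mm to world p; roll so jaw dir = x axis turned by yaw(deg)"
    s=manip.sense();M=R.from_quat(s['eef_rot']).as_matrix()
    v=M.T@(np.array(p)-s['ee_pos'])*1000
    print('t',round(s['time_s'],2),'pos',s['ee_pos'].round(4),'w',round(s['width']*1e3,1),'F',s['force'].round(1),'q6',s['qpos'][5].round(2))
    print('x',M[:,0].round(4),'y',M[:,1].round(4))
    print('shift total mm',v.round(1))
    if yaw is not None:
        a=np.degrees(np.arctan2(M[1,1],M[0,1])); e=(yaw-a+90)%180-90
        print('jaw',a.round(2),'world yaw err deg',e.round(2),'roll rad (tool x down => -)',(-np.radians(e)).round(4))
    return v
E
python3 - <<'E'
from h import *
d=load('top0')
print(px2w(d,136,267,.05),px2w(d,136,267,0),px2w(d,193,265,.05))
delta((.460,.1945,.15),19.3)
E
```

```text
[0.41693385 0.14548212 0.05      ] [0.41461166 0.15816146 0.        ] [ 0.41884376 -0.00463539  0.05      ]
t 0.1 pos [ 0.198  -0.4859  0.2305] w 85.4 F [-0.  -0.5 -0. ] q6 -0.07
x [-5.0e-04  1.4e-03 -1.0e+00] y [ 0.3772 -0.9261 -0.0015]
shift total mm [  81.4 -531.2 -499.3]
jaw -67.84 world yaw err deg 87.14 roll rad (tool x down => -) -1.5209
```

Call:
{"op": "carry_out", "data": {
  "commands": [
    [[0, 0, -48], -0.095],
    [[0, 0, -48], -0.095],
    [[0, 0, -48], -0.095],
    [[0, 0, -48], -0.095],
    [[0, 0, -48], -0.095],
    [[0, 0, -48], -0.095],
    [[0, 0, -48], -0.095],
    [[0, 0, -48], -0.095]
  ],
  "fingers": 62
}}

```text
time_s: 0.9
ee_pos: [0.4833, -0.2316, 0.2255]
eef_rot: [-0.59, -0.392, 0.592, -0.385]
force: [0.3, -0.2, 0.4]
width: 0.0618
```

```bash
python3 -c "
from h import *
delta((.460,.1945,.15),19.3)"
```

```text
t 0.9 pos [ 0.4833 -0.2316  0.2255] w 61.8 F [ 0.3 -0.2  0.4] q6 -0.11
x [-0.0067  0.0062 -1.    ] y [ 0.9182 -0.3961 -0.0086]
shift total mm [  78.3 -189.5 -381.8]
jaw -23.34 world yaw err deg 42.64 roll rad (tool x down => -) -0.7442
```

Call:
{"op": "carry_out", "data": {
  "commands": [
    [[0, -19, -40], -0.075],
    [[0, -17, -41], -0.075],
    [[0, -14, -42], -0.075],
    [[0, -10, -43], -0.075],
    [[0, -6, -44], -0.075],
    [[0, -2, -44], -0.075],
    [[0, 2, -44], -0.075],
    [[0, 6, -44], -0.075],
    [[0, 9, -43], -0.075],
    [[0, 5, -20], -0.07]
  ]
}}

```text
time_s: 1.9
ee_pos: [0.4631, 0.2067, 0.2239]
eef_rot: [0.398, 0.59, -0.398, 0.579]
force: [0.3, -1.1, 0.6]
width: 0.0619
```

```bash
python3 -c "
from h import *
delta((.460,.1945,.1),19.3)"
```

```text
t 1.9 pos [0.4631 0.2067 0.2239] w 61.9 F [ 0.3 -1.1  0.6] q6 -0.03
x [-0.0141  0.0084 -0.9999] y [ 0.9305  0.3662 -0.0101]
shift total mm [123.8  -6.1  11.9]
jaw 21.48 world yaw err deg -2.18 roll rad (tool x down => -) 0.0381
```

Call:
{"op": "carry_out", "data": {
  "commands": [
    [[30, -2, 4], 0.02],
    [[30, -2, 4], 0.02],
    [[30, -2, 4], 0.0],
    [[0, 0, 0], 0],
    [[0, 0, 0], 0]
  ]
}}

```text
time_s: 2.4
ee_pos: [0.459, 0.1983, 0.1309]
eef_rot: [0.407, 0.584, -0.408, 0.572]
force: [-0.7, 0.2, 0.7]
width: 0.0619
```

```bash
python3 -c "
from h import *
delta((.460,.1945,.05),19.3)
snap('top','t1')
d=load('t1');im=cv2.cvtColor(d['frame'],cv2.COLOR_RGB2BGR)
cv2.imwrite('pics/z4.png',cv2.resize(im[200:300,80:200],None,fx=5,fy=5,interpolation=cv2.INTER_CUBIC))"
```

```text
t 2.4 pos [0.459  0.1983 0.1309] w 61.9 F [-0.7  0.2  0.7] q6 -0.02
x [-0.0151  0.0088 -0.9998] y [ 0.9417  0.3363 -0.0112]
shift total mm [80.8  0.5  5. ]
jaw 19.65 world yaw err deg -0.35 roll rad (tool x down => -) 0.0062
```

View pics/z4.png

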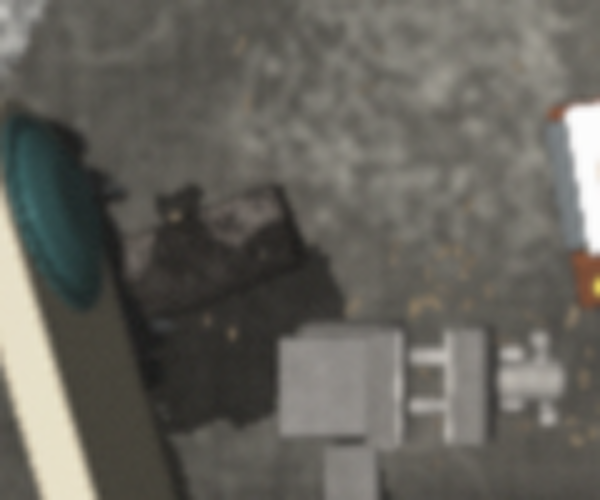

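Call:
{"op": "carry_out", "data": {
  "commands": [
    [[30, 0, 2], 0],
    [[30, 0, 2], 0],
    [[25, 0, 1], 0],
    [[0, 0, 0], 0]
  ]
}}

```text
time_s: 2.85
ee_pos: [0.4647, 0.196, 0.0518]
eef_rot: [0.411, 0.581, -0.404, 0.575]
force: [-1.1, 0.3, -0.5]
width: 0.0624
```

```bash
python3 -c "
from h import *
delta((.460,.1945,.001),19.3)"
```

```text
t 2.85 pos [0.4647 0.196  0.0518] w 62.4 F [-1.1  0.3 -0.5] q6 -0.03
x [-0.002   0.0133 -0.9999] y [0.9418 0.3361 0.0026]
shift total mm [50.8 -5.1  0.6]
jaw 19.64 world yaw err deg -0.34 roll rad (tool x down => -) 0.0059
```

Call:
{"op": "carry_out", "data": {
  "commands": [
    [[10, -3, 0], 0],
    [[10, -2, 0], 0],
    [[10, 0, 0], 0],
    [[0, 0, 0], 0]
  ]
}}

```text
time_s: 3.25
ee_pos: [0.4631, 0.196, 0.0257]
eef_rot: [0.413, 0.579, -0.401, 0.577]
force: [-0.1, -0.5, -0.9]
width: 0.0618
```

```bash
python3 -c "
from h import *
delta((.460,.1945,.001),19.3)"
```

```text
t 3.25 pos [0.4631 0.196  0.0257] w 61.8 F [-0.1 -0.5 -0.9] q6 -0.03
x [ 0.0066  0.0162 -0.9998] y [0.9417 0.3361 0.0117]
shift total mm [24.7 -3.7  0.7]
jaw 19.64 world yaw err deg -0.34 roll rad (tool x down => -) 0.006
```

Call:
{"op": "carry_out", "data": {
  "commands": [
    [[9, -3, 0], 0],
    [[9, -1, 0], 0],
    [[6, -1, 0], 0],
    [[0, 0, 0], 0]
  ]
}}

```text
time_s: 3.65
ee_pos: [0.4586, 0.1949, 0.0004]
eef_rot: [0.414, 0.579, -0.401, 0.577]
force: [-1.1, -0.1, 0.1]
width: 0.0622
```

```bash
python3 -c "
from h import *
delta((.460,.1945,.001),19.3)"
```

```text
t 3.65 pos [4.586e-01 1.949e-01 4.000e-04] w 62.2 F [-1.1 -0.1  0.1] q6 -0.03
x [ 0.0078  0.0166 -0.9998] y [0.9417 0.3363 0.013 ]
shift total mm [-0.6  1.2  0.8]
jaw 19.65 world yaw err deg -0.35 roll rad (tool x down => -) 0.0062
```

Call:
{"op": "carry_out", "data": {
  "commands": [
    [[0, 0, 0], 0],
    [[0, 0, 0], 0],
    [[0, 0, 0], 0],
    [[0, 0, 0], 0],
    [[0, 0, 0], 0]
  ],
  "fingers": 30
}}

```text
time_s: 4.15
ee_pos: [0.4592, 0.195, 0.0011]
eef_rot: [0.414, 0.579, -0.401, 0.577]
force: [-0.3, 1.3, -0.3]
width: 0.045
```

```bash
python3 -c "
from h import *
delta((.460,.1945,.001),19.3)"
```

```text
t 4.15 pos [0.4592 0.195  0.0011] w 45.0 F [-0.3  1.3 -0.3] q6 -0.03
x [ 0.009   0.0171 -0.9998] y [0.9417 0.3362 0.0142]
shift total mm [0.1 0.6 0.8]
jaw 19.65 world yaw err deg -0.35 roll rad (tool x down => -) 0.006
```

Call:
{"op": "carry_out", "data": {
  "commands": [
    [[-10, 0, 0], 0],
    [[-20, 0, 0], 0],
    [[-25, 0, 0], 0],
    [[-25, 0, 0], 0],
    [[-25, 0, 0], 0],
    [[-20, 0, 0], 0],
    [[0, 0, 0], 0]
  ]
}}

```text
time_s: 4.85
ee_pos: [0.4575, 0.1926, 0.1342]
eef_rot: [0.414, 0.579, -0.401, 0.577]
force: [-0.3, 0.2, -0.7]
width: 0.0446
```

```bash
python3 -c "
from h import *
delta((.513,-.1235,.11),9.1)"
```

```text
t 4.85 pos [0.4575 0.1926 0.1342] w 44.6 F [-0.3  0.2 -0.7] q6 -0.03
x [ 0.0093  0.017  -0.9998] y [0.9417 0.3362 0.0144]
shift total mm [ 19.4 -54.3 316.6]
jaw 19.65 world yaw err deg -10.55 roll rad (tool x down => -) 0.1841
```

Call:
{"op": "carry_out", "data": {
  "commands": [
    [[0, -3, 16], 0.018],
    [[0, -5, 32], 0.018],
    [[0, -4, 33], 0.018],
    [[0, -4, 33], 0.018],
    [[0, -3, 33], 0.018],
    [[0, -2, 33], 0.018],
    [[0, -1, 33], 0.018],
    [[0, -1, 33], 0.018],
    [[0, 0, 33], 0.018],
    [[0, 0, 20], 0.018]
  ]
}}

```text
time_s: 5.85
ee_pos: [0.5097, -0.1111, 0.1213]
eef_rot: [0.463, 0.543, -0.453, 0.535]
force: [1.0, 0.6, -0.6]
width: 0.0453
```

Call:
{"op": "carry_out", "data": {
  "commands": [
    [[0, 0, 0], 0],
    [[0, 0, 0], 0]
  ]
}}

```text
time_s: 6.05
ee_pos: [0.5087, -0.1131, 0.1191]
eef_rot: [0.464, 0.543, -0.454, 0.533]
force: [0.7, 0.5, -1.7]
width: 0.0448
```

```bash
python3 -c "
from h import *
delta((.513,-.1235,.11),9.1)
for n in('top','side'): snap(n,n+'2')
d=load('top2');im=cv2.cvtColor(d['frame'],cv2.COLOR_RGB2BGR)
cv2.imwrite('pics/z5.png',cv2.resize(im[180:280,180:310],None,fx=6,fy=6,interpolation=cv2.INTER_CUBIC))
d=load('side2');im=cv2.cvtColor(d['frame'],cv2.COLOR_RGB2BGR)
cv2.imwrite('pics/z6.png',cv2.resize(im[100:230,190:320],None,fx=4.6,fy=4.6,interpolation=cv2.INTER_CUBIC))"
```

```text
t 6.05 pos [ 0.5087 -0.1131  0.1191] w 44.8 F [ 0.7  0.5 -1.7] q6 -0.46
x [-0.0023  0.0201 -0.9998] y [9.876e-01 1.572e-01 9.000e-04]
shift total mm [ 8.8  2.6 11.1]
jaw 9.04 world yaw err deg 0.06 roll rad (tool x down => -) -0.001
```

View pics/z5.png

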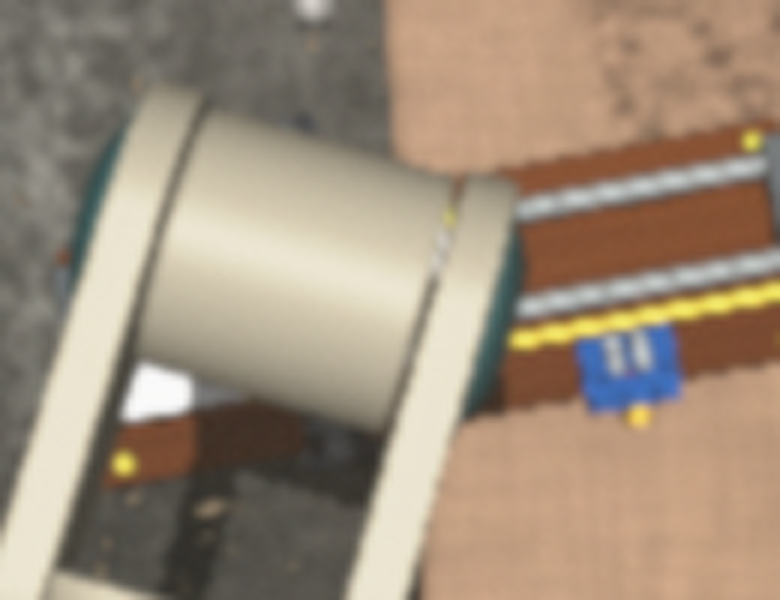

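View pics/z6.png

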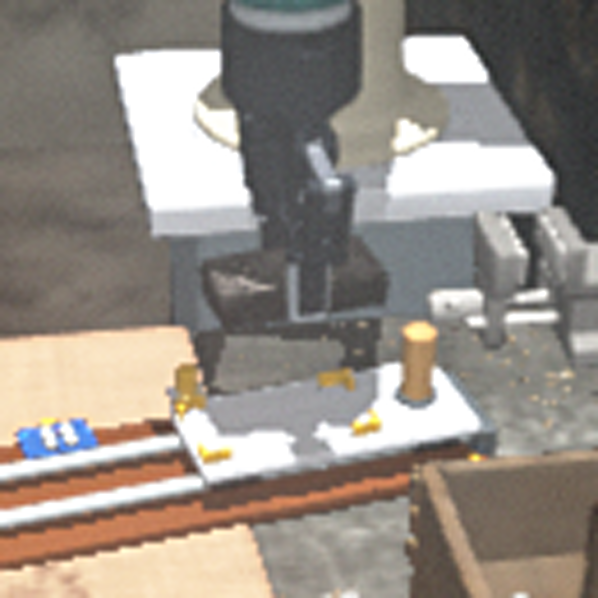

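```bash
cat >> h.py <<'E'
def boxov(d,c,yaw,size,crop,f,out,tool=None):
    im=cv2.cvtColor(d['frame'],cv2.COLOR_RGB2BGR);y0,y1,x0,x1=crop
    z=cv2.resize(im[y0:y1,x0:x1],None,fx=f,fy=f,interpolation=cv2.INTER_CUBIC)
    M=R.from_euler('z',yaw,degrees=True).as_matrix()
    import itertools
    P=[np.array(s)*np.array(size)/2 for s in itertools.product((-1,1),repeat=3)]
    for i in range(8):
        for j in range(i):
            if np.sum(np.abs(np.sign(P[i])-np.sign(P[j])))==2:
                a,b=[w2px(d,np.array(c)+M@P[k]) for k in(i,j)]
                q=lambda t:(int((t[0]-x0+.5)*f),int((t[1]-y0+.5)*f))
                cv2.line(z,q(a),q(b),(0,255,0),1)
    cv2.imwrite(out,z)
E
python3 -c "
from h import *
d=load('side2')
boxov(d,(.5087,-.1131,.130),9.04,(.047,.097,.024),(130,200,215,300),7,'pics/o1.png')"
```

```text
(no output)
```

View pics/o1.png

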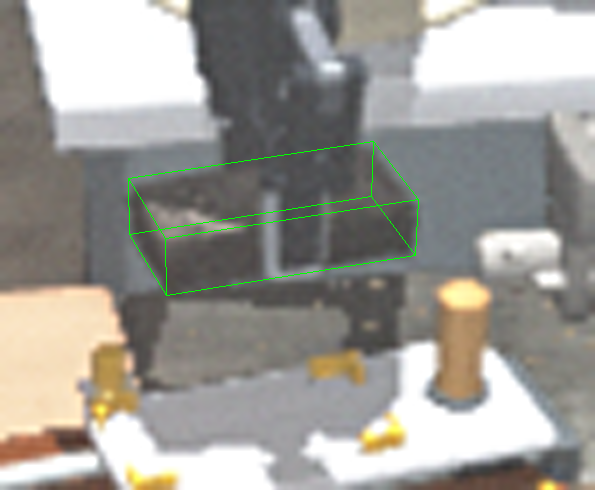

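```bash
python3 -c "
from h import *
d=load('side2')
im=np.array(d['frame']).astype(float);d['frame']=np.clip((im/255)**.5*255*1.15-20,0,255).astype(np.uint8)
boxov(d,(.5087,-.1131,-5),9.04,(.047,.097,.024),(145,185,225,285),13,'pics/o2.png')
boxov(d,(.5087,-.1131,.130),9.04,(.047,.097,.024),(145,185,225,285),13,'pics/o3.png')"
```

```text
(no output)
```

View pics/o2.png

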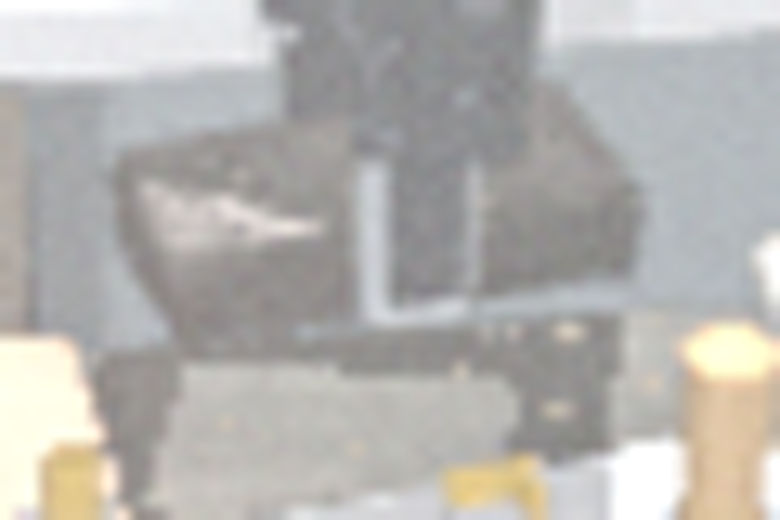

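View pics/o3.png

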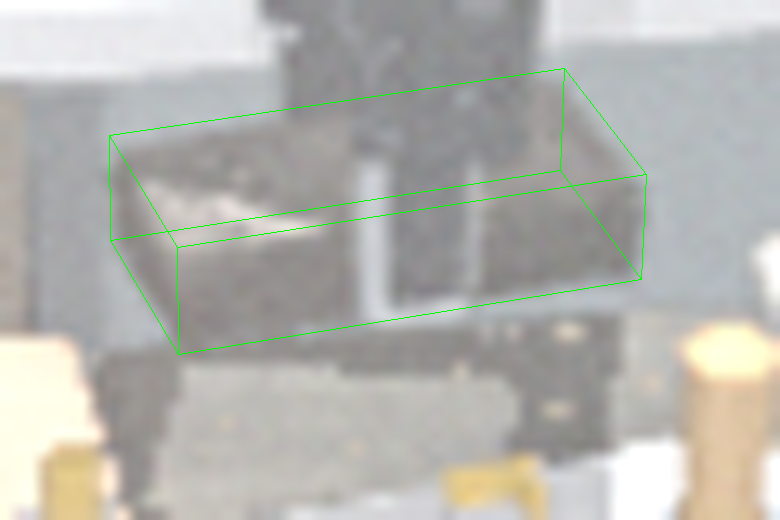

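```bash
python3 -c "
from h import *
d=load('side0')
boxov(d,(.513,-.1235,.0445),9.1,(.053,.102,.009),(160,220,220,305),9,'pics/o4.png')
d=load('top0')
boxov(d,(.513,-.1235,.0445),9.1,(.053,.102,.009),(200,255,185,270),9,'pics/o5.png')"
```

```text
(no output)
```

View pics/o4.png

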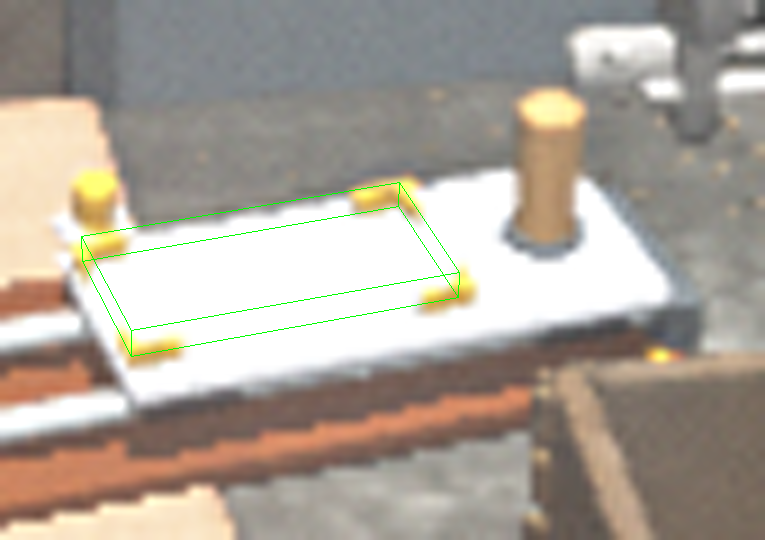

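View pics/o5.png

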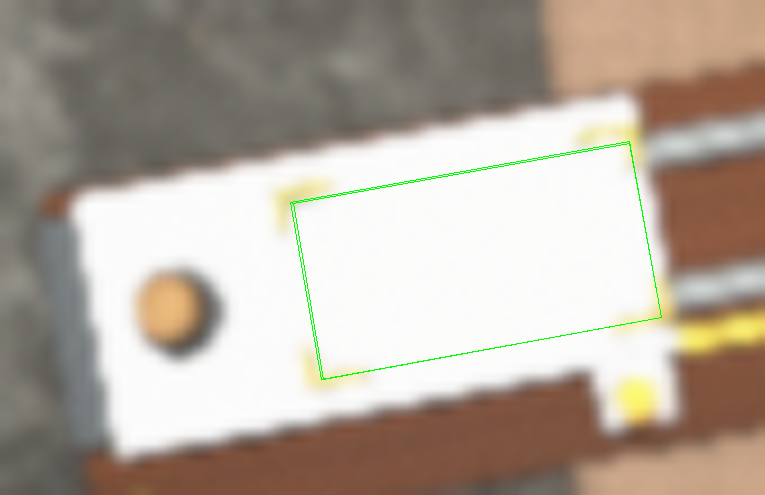

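Call:
{"op": "carry_out", "data": {
  "commands": [
    [[8, 1, 4], 0],
    [[15, 2, 4], 0],
    [[15, 1, 2], 0],
    [[10, 0, 0], 0],
    [[0, 0, 0], 0],
    [[0, 0, 0], 0]
  ]
}}

```text
time_s: 6.75
ee_pos: [0.5141, -0.118, 0.0656]
eef_rot: [0.462, 0.545, -0.452, 0.534]
force: [1.2, 1.1, -0.6]
width: 0.0449
```

```bash
python3 -c "
from h import *
delta((.5135,-.1225,.042),9.1)"
```

```text
t 6.75 pos [ 0.5141 -0.118   0.0656] w 44.9 F [ 1.2  1.1 -0.6] q6 -0.47
x [-0.0039  0.0209 -0.9998] y [ 9.865e-01  1.638e-01 -5.000e-04]
shift total mm [23.5 -1.3  4.8]
jaw 9.43 world yaw err deg -0.33 roll rad (tool x down => -) 0.0057
```

Call:
{"op": "carry_out", "data": {
  "commands": [
    [[0, -1, 4], 0.006],
    [[4, 0, 1], 0],
    [[0, 0, 0], 0],
    [[0, 0, 0], 0]
  ]
}}

```text
time_s: 7.15
ee_pos: [0.5147, -0.1237, 0.0627]
eef_rot: [0.464, 0.543, -0.454, 0.533]
force: [0.3, 0.2, -0.5]
width: 0.0448
```

```bash
python3 -c "
from h import *
delta((.5135,-.1225,.042),9.1)
d=snap('side','side3');s=manip.sense()['ee_pos']
im=np.array(d['frame']).astype(float);d['frame']=np.clip((im/255)**.6*255*1.15-20,0,255).astype(np.uint8)
boxov(d,s+[0,0,.011],9.1,(.045,.095,.024),(155,220,220,305),9,'pics/o6.png')"
```

```text
t 7.15 pos [ 0.5147 -0.1237  0.0627] w 44.8 F [ 0.3  0.2 -0.5] q6 -0.48
x [-0.0012  0.02   -0.9998] y [0.9875 0.1575 0.0019]
shift total mm [20.7 -1.1 -1. ]
jaw 9.06 world yaw err deg 0.04 roll rad (tool x down => -) -0.0007
```

View pics/o6.png

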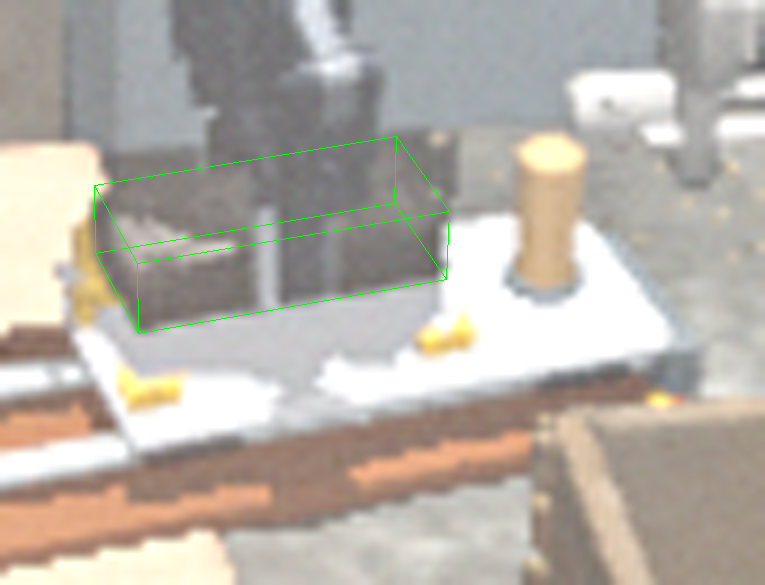

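Call:
{"op": "carry_out", "data": {
  "commands": [
    [[4, -1, -1], 0],
    [[6, 0, 0], 0],
    [[4, 0, 0], 0],
    [[0, 0, 0], 0],
    [[0, 0, 0], 0]
  ]
}}

```text
time_s: 7.7
ee_pos: [0.5133, -0.1223, 0.0473]
eef_rot: [0.464, 0.543, -0.454, 0.533]
force: [0.3, -0.5, -1.9]
width: 0.0448
```

```bash
python3 -c "
from h import *
delta((.5135,-.1225,.042),9.1)"
```

```text
t 7.7 pos [ 0.5133 -0.1223  0.0473] w 44.8 F [ 0.3 -0.5 -1.9] q6 -0.48
x [-0.0015  0.0201 -0.9998] y [0.9875 0.1577 0.0017]
shift total mm [5.3 0.2 0.4]
jaw 9.08 world yaw err deg 0.02 roll rad (tool x down => -) -0.0004
```

Call:
{"op": "carry_out", "data": {
  "commands": [
    [[3, 0, 0], 0],
    [[2, 0, 0], 0],
    [[0, 0, 0], 0],
    [[0, 0, 0], 0]
  ]
}}

```text
time_s: 8.1
ee_pos: [0.5134, -0.1222, 0.0421]
eef_rot: [0.464, 0.543, -0.454, 0.533]
force: [0.2, 0.3, 0.5]
width: 0.0453
```

```bash
python3 -c "
from h import *
delta((.5135,-.1225,.042),9.1)
d=snap('side','side4');s=manip.sense()['ee_pos']
im=np.array(d['frame']).astype(float);d['frame']=np.clip((im/255)**.6*255*1.15-20,0,255).astype(np.uint8)
boxov(d,s+[0,0,-5],9.1,(.045,.095,.024),(155,220,220,305),9,'pics/o7.png')"
```

```text
t 8.1 pos [ 0.5134 -0.1222  0.0421] w 45.3 F [0.2 0.3 0.5] q6 -0.48
x [-0.0012  0.02   -0.9998] y [0.9875 0.1577 0.002 ]
shift total mm [0.1 0.  0.3]
jaw 9.07 world yaw err deg 0.03 roll rad (tool x down => -) -0.0004
```

View pics/o7.png

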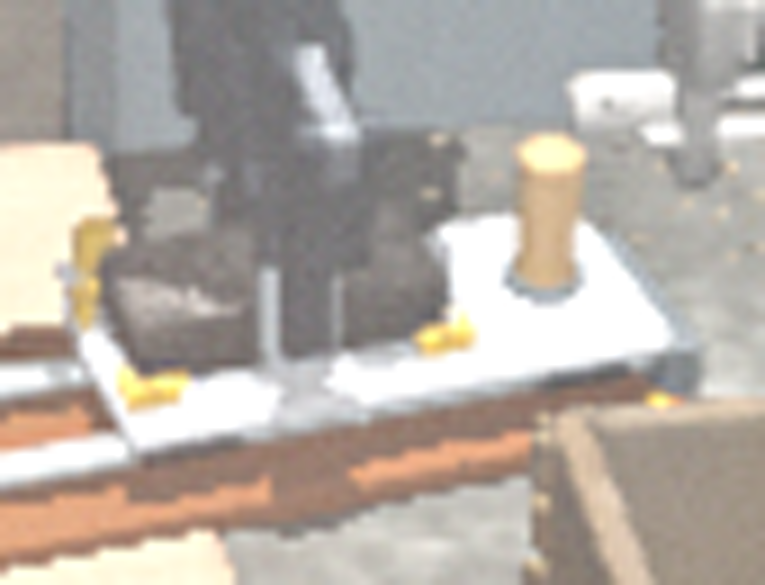

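The picture shows the block down between the four brass corners (corners at about (145,385), (445,335) px in the zoom). I let go of it now.

Call:
{"op": "carry_out", "data": {
  "commands": [
    [[0, 0, 0], 0],
    [[0, 0, 0], 0],
    [[0, 0, 0], 0],
    [[0, 0, 0], 0],
    [[0, 0, 0], 0]
  ],
  "fingers": 60
}}

```text
time_s: 8.65
ee_pos: [0.5141, -0.1224, 0.043]
eef_rot: [0.464, 0.542, -0.453, 0.534]
force: [0.6, -0.1, -0.4]
width: 0.0601
```

Call:
{"op": "carry_out", "data": {
  "commands": [
    [[-6, 0, 0], 0],
    [[-12, 0, 0], 0],
    [[-20, 0, 0], 0],
    [[-25, 0, 0], 0],
    [[-25, 0, 0], 0],
    [[0, 0, 0], 0],
    [[0, 0, 0], 0]
  ]
}}

```text
time_s: 9.35
ee_pos: [0.5142, -0.1243, 0.1391]
eef_rot: [0.465, 0.541, -0.453, 0.535]
force: [-0.4, -0.4, -1.7]
width: 0.06
```

```bash
python3 -c "
from h import *
delta((.4993,-.0357,.11),9.1)
d=snap('side','side5')
im=np.array(d['frame']).astype(float);d['frame']=np.clip((im/255)**.6*255*1.15-20,0,255).astype(np.uint8)
boxov(d,(.5135,-.1227,.052),9.1,(.047,.097,.024),(155,220,220,305),9,'pics/o8.png')"
```

```text
t 9.35 pos [ 0.5142 -0.1243  0.1391] w 60.0 F [-0.4 -0.4 -1.7] q6 -0.48
x [ 0.0032  0.0186 -0.9998] y [0.9875 0.1578 0.0061]
shift total mm [ 30.6  -1.  -89.3]
jaw 9.08 world yaw err deg 0.02 roll rad (tool x down => -) -0.0004
```

View pics/o8.png

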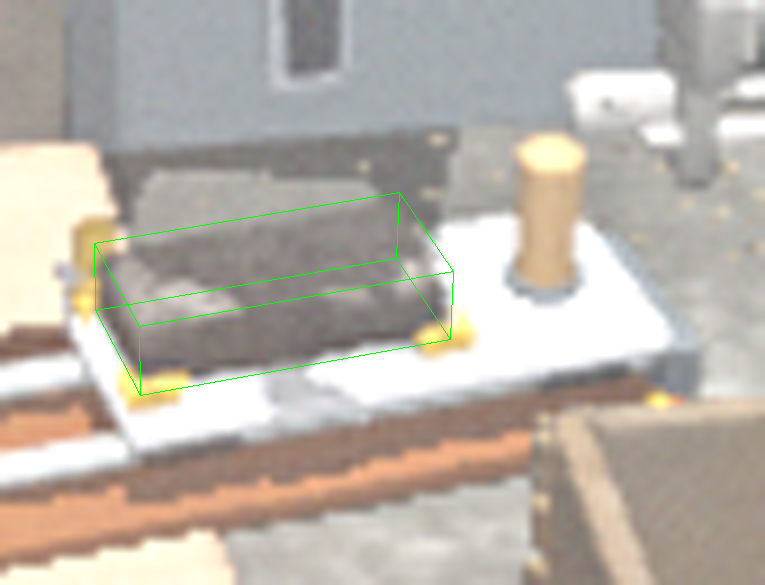

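```bash
python3 -c "
from h import *
d=load('side5')
im=np.array(d['frame']).astype(float);d['frame']=np.clip((im/255)**.5*255*1.2-40,0,255).astype(np.uint8)
boxov(d,(.5135,-.1227,-5),9.1,(.047,.097,.024),(170,205,220,280),13,'pics/o9.png')"
```

View pics/o9.png

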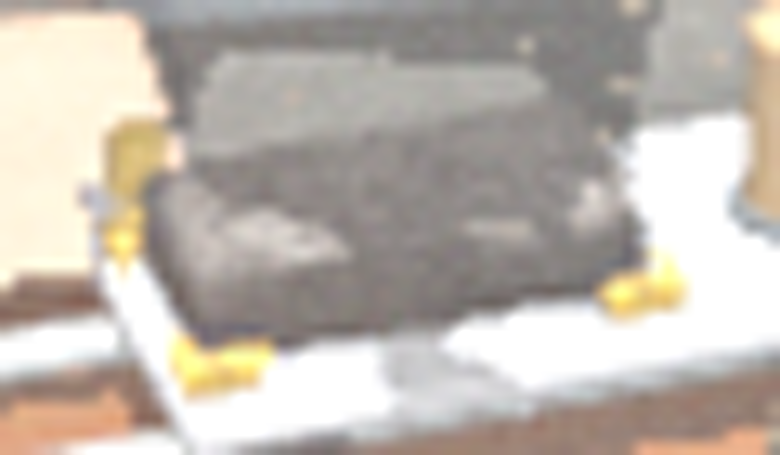

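Call:
{"op": "carry_out", "data": {
  "commands": [
    [[0, 0, -15], 0],
    [[0, 0, -25], 0],
    [[0, 0, -25], 0],
    [[0, 0, -20], 0],
    [[0, 0, 0], 0],
    [[0, 0, 0], 0]
  ]
}}

```text
time_s: 10.0
ee_pos: [0.4969, -0.0335, 0.1354]
eef_rot: [0.463, 0.544, -0.454, 0.531]
force: [0.0, -1.1, -0.4]
width: 0.06
```

```bash
python3 -c "
from h import *
delta((.499,-.036,.052),9.1)
d=snap('top','top6')
boxov(d,(.5135,-.1227,.052),9.1,(.047,.097,.024),(190,255,185,270),9,'pics/o10.png')"
```

```text
t 10.0 pos [ 0.4969 -0.0335  0.1354] w 60.0 F [ 0.  -1.1 -0.4] q6 -0.31
x [-0.006   0.0212 -0.9998] y [ 0.9875  0.1579 -0.0026]
shift total mm [83.3  1.9  4.6]
jaw 9.08 world yaw err deg 0.02 roll rad (tool x down => -) -0.0003
```

View pics/o10.png

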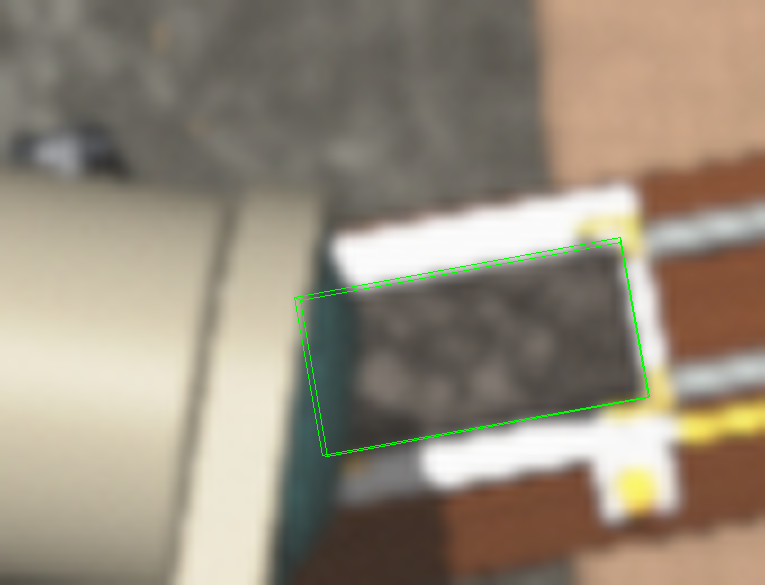

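The top view shows the block seated squarely between the corners (right end at zoom px ~(620,245)–(645,400)), matching the predicted outline. Next: down to the post.

Call:
{"op": "carry_out", "data": {
  "commands": [
    [[20, 1, 2], 0],
    [[25, 1, 2], 0],
    [[20, 0, 1], 0],
    [[10, 0, 0], 0],
    [[0, 0, 0], 0],
    [[0, 0, 0], 0]
  ]
}}

```text
time_s: 10.65
ee_pos: [0.4999, -0.04, 0.058]
eef_rot: [0.464, 0.543, -0.456, 0.531]
force: [0.8, 0.5, 0.2]
width: 0.0604
```

```bash
python3 -c "
from h import *
delta((.499,-.036,.052),9.1)"
```

```text
t 10.65 pos [ 0.4999 -0.04    0.058 ] w 60.4 F [0.8 0.5 0.2] q6 -0.32
x [-0.0054  0.0208 -0.9998] y [ 0.9882  0.153  -0.0022]
shift total mm [ 6.1 -0.2 -4. ]
jaw 8.8 world yaw err deg 0.3 roll rad (tool x down => -) -0.0052
```

Call:
{"op": "carry_out", "data": {
  "commands": [
    [[4, 0, -2], -0.005],
    [[2, 0, -1], 0],
    [[0, 0, -1], 0],
    [[0, 0, 0], 0]
  ]
}}

```text
time_s: 11.05
ee_pos: [0.5008, -0.036, 0.0545]
eef_rot: [0.464, 0.543, -0.453, 0.533]
force: [0.7, -0.6, 0.8]
width: 0.0602
```

```bash
python3 -c "
from h import *
delta((.499,-.036,.052),9.1)
d=snap('side','side7')
boxov(d,(.5135,-.1227,-5),9.1,(.047,.097,.024),(150,220,220,305),9,'pics/o11.png')"
```

```text
t 11.05 pos [ 0.5008 -0.036   0.0545] w 60.2 F [ 0.7 -0.6  0.8] q6 -0.32
x [-6.000e-04  2.000e-02 -9.998e-01] y [0.9874 0.1582 0.0025]
shift total mm [ 2.5 -1.8 -0.2]
jaw 9.1 world yaw err deg -0.0 roll rad (tool x down => -) 0.0
```

View pics/o11.png

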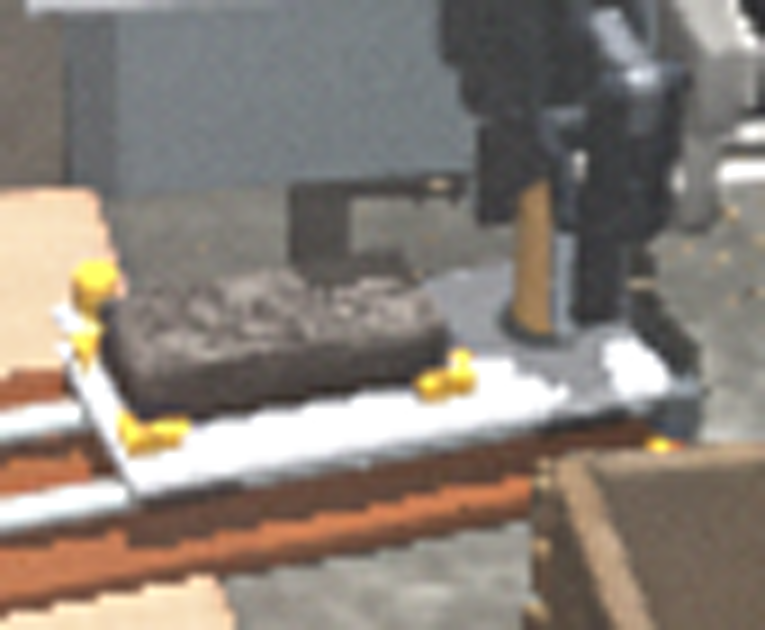

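Call:
{"op": "carry_out", "data": {
  "commands": [
    [[2, -1.5, 0], 0],
    [[0, 0, 0], 0],
    [[0, 0, 0], 0],
    [[0, 0, 0], 0],
    [[0, 0, 0], 0],
    [[0, 0, 0], 0],
    [[0, 0, 0], 0]
  ],
  "fingers": 8
}}

```text
time_s: 11.8
ee_pos: [0.5008, -0.036, 0.0532]
eef_rot: [0.465, 0.542, -0.452, 0.534]
force: [1.2, 0.3, 0.4]
width: 0.0184
```

```bash
python3 -c "
from h import *
delta((.499,-.036,.052),9.1)
d=snap('side','side8')
boxov(d,(.5135,-.1227,-5),9.1,(.047,.097,.024),(150,220,220,305),9,'pics/o12.png')"
```

```text
t 11.8 pos [ 0.5008 -0.036   0.0532] w 18.4 F [1.2 0.3 0.4] q6 -0.32
x [ 0.0036  0.0202 -0.9998] y [0.9874 0.1583 0.0067]
shift total mm [ 1.2 -1.7 -0.3]
jaw 9.11 world yaw err deg -0.01 roll rad (tool x down => -) 0.0001
```

View pics/o12.png

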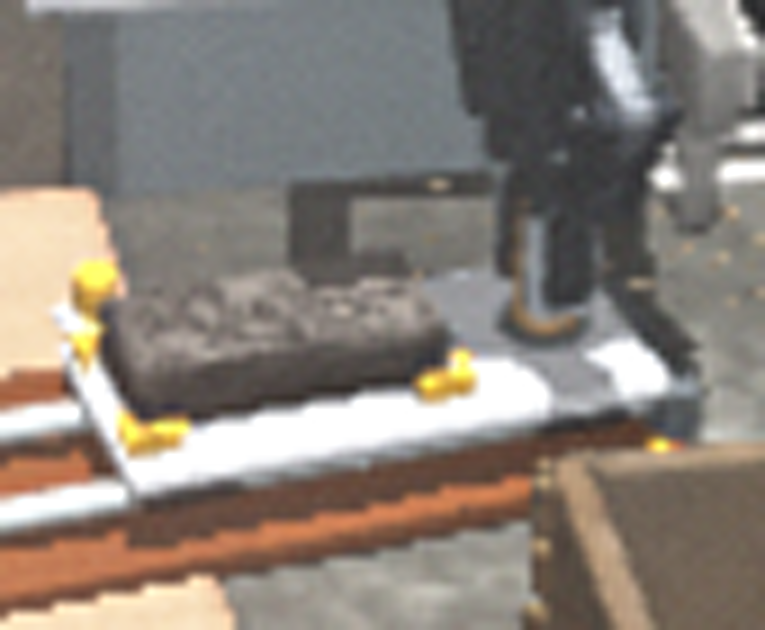

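Call:
{"op": "carry_out", "data": {
  "commands": [
    [[0, 0, 5], 0],
    [[0, 0, 8], 0],
    [[0, 0, 10], 0],
    [[0, 0, 10], 0],
    [[0, 0, 10], 0],
    [[0, 0, 7], 0],
    [[0, 0, 0], 0],
    [[0, 0, 0], 0]
  ]
}}

```text
time_s: 12.65
ee_pos: [0.5099, -0.0911, 0.0531]
eef_rot: [0.465, 0.541, -0.453, 0.535]
force: [1.3, 0.9, 2.4]
width: 0.0185
```

```bash
python3 -c "
from h import *
s=manip.sense();yv=np.array([-.158,.987,0])
print('travel',(s['ee_pos']-[.5008,-.036,.0532])@yv, 'Fy',s['force']@yv)
delta((.499+.0125,-.036-.078,.052),9.1)
d=snap('top','top9')
boxov(d,(.5135,-.1227,-5),9.1,(.047,.097,.024),(190,255,220,305),9,'pics/o13.png')"
```

```text
travel -0.05583400027474916 Fy 0.6958402618441746
t 12.65 pos [ 0.5099 -0.0911  0.0531] w 18.5 F [1.3 0.9 2.4] q6 -0.42
x [ 0.005   0.0196 -0.9998] y [0.9876 0.1569 0.008 ]
shift total mm [ 0.7 -2.  22.9]
jaw 9.03 world yaw err deg 0.07 roll rad (tool x down => -) -0.0013
```

View pics/o13.png

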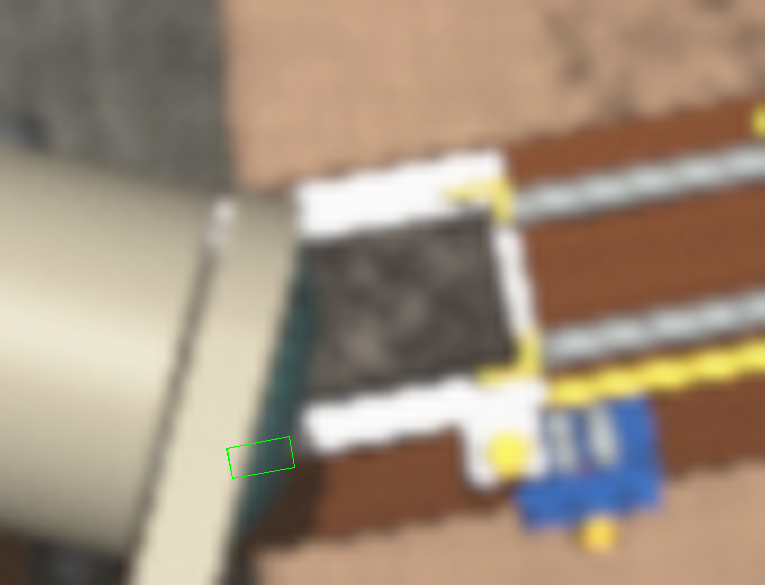

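Call:
{"op": "carry_out", "data": {
  "commands": [
    [[0, 0, 3], 0],
    [[0, 0, 3], 0],
    [[0, 0, 2], 0],
    [[0, 0, 0], 0]
  ]
}}

```text
time_s: 13.1
ee_pos: [0.5112, -0.0988, 0.0531]
eef_rot: [0.465, 0.541, -0.452, 0.535]
force: [1.0, -1.0, 1.7]
width: 0.0182
```

```bash
cat > tr.py <<'E'
from h import *
s=manip.sense();yv=np.array([-.158,.987,0])
print('travel',((s['ee_pos']-[.5008,-.036,.0532])@yv*1e3).round(2), 'Fy',(s['force']@yv).round(2),'F',s['force'].round(1),'z',s['ee_pos'][2].round(4),'vel',np.abs(s['joint_vel']).max().round(3),'w',s['width'],'jaw',np.degrees(np.arctan2(*R.from_quat(s['eef_rot']).as_matrix()[[1,0],1])).round(2))
E
python3 tr.py
```

```text
travel -63.66 Fy -1.14 F [ 1.  -1.   1.7] z 0.0531 vel 0.003 w 0.018234034410791848 jaw 9.1
```

Call:
{"op": "carry_out", "data": {
  "commands": [
    [[0, 0, 2], 0],
    [[0, 0, 2], 0],
    [[0, 0, 0], 0]
  ]
}}

```text
time_s: 13.4
ee_pos: [0.5118, -0.1029, 0.0531]
eef_rot: [0.465, 0.541, -0.452, 0.535]
force: [0.7, 0.2, 2.3]
width: 0.0183
```

```bash
python3 tr.py
```

```text
travel -67.79 Fy 0.12 F [0.7 0.2 2.3] z 0.0531 vel 0.002 w 0.018335001378602382 jaw 9.11
```

Call:
{"op": "carry_out", "data": {
  "commands": [
    [[0, 0, 2], 0],
    [[0, 0, 2], 0]
  ]
}}

```text
time_s: 13.6
ee_pos: [0.5122, -0.1052, 0.0531]
eef_rot: [0.466, 0.543, -0.451, 0.534]
force: [-0.4, 5.5, 5.5]
width: 0.0184
```

```bash
python3 tr.py
```

```text
travel -70.1 Fy 5.54 F [-0.4  5.5  5.5] z 0.0531 vel 0.038 w 0.018391088255131076 jaw 9.16
```

Call:
{"op": "carry_out", "data": {
  "commands": [
    [[0, 0, 2], 0],
    [[0, 0, 2], 0]
  ]
}}

```text
time_s: 13.8
ee_pos: [0.5128, -0.1087, 0.0532]
eef_rot: [0.466, 0.543, -0.451, 0.534]
force: [0.6, 0.9, 3.3]
width: 0.0184
```

```bash
python3 tr.py
```

```text
travel -73.63 Fy 0.74 F [0.6 0.9 3.3] z 0.0532 vel 0.038 w 0.018406831963374545 jaw 9.2
```

Call:
{"op": "carry_out", "data": {
  "commands": [
    [[0, 0, 2], 0],
    [[0, 0, 2], 0]
  ]
}}

```text
time_s: 14.0
ee_pos: [0.5138, -0.1143, 0.0532]
eef_rot: [0.465, 0.542, -0.452, 0.535]
force: [1.6, -4.3, 1.4]
width: 0.0188
```

```bash
python3 tr.py
```

```text
travel -79.3 Fy -4.49 F [ 1.6 -4.3  1.4] z 0.0532 vel 0.045 w 0.018776873052777747 jaw 9.19
```

Call:
{"op": "carry_out", "data": {
  "commands": [
    [[0, 0, 0], 0],
    [[0, 0, 0], 0],
    [[0, 0, 0], 0]
  ]
}}

```text
time_s: 14.3
ee_pos: [0.5139, -0.1149, 0.0532]
eef_rot: [0.465, 0.542, -0.452, 0.535]
force: [0.2, 0.1, 2.2]
width: 0.0186
```

```bash
python3 tr.py; python3 -c "
from h import *
d=snap('top','top14')
boxov(d,(.5135,-.1227,-5),9.1,(.047,.097,.024),(190,255,225,310),9,'pics/o14.png')
d=snap('side','side14')
boxov(d,(.5135,-.1227,-5),9.1,(.047,.097,.024),(160,210,170,260),8,'pics/o15.png')"
```

```text
travel -79.9 Fy 0.06 F [0.2 0.1 2.2] z 0.0532 vel 0.002 w 0.018597439480734872 jaw 9.14
```

View pics/o14.png

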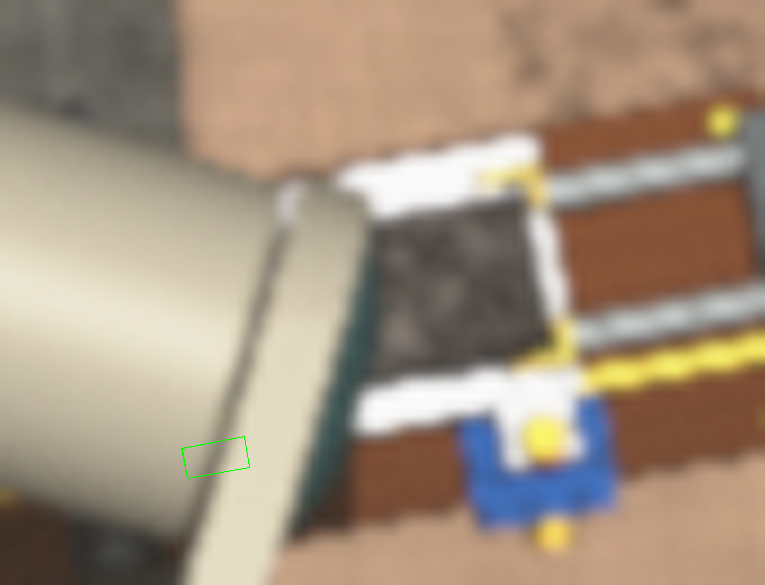

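View pics/o15.png

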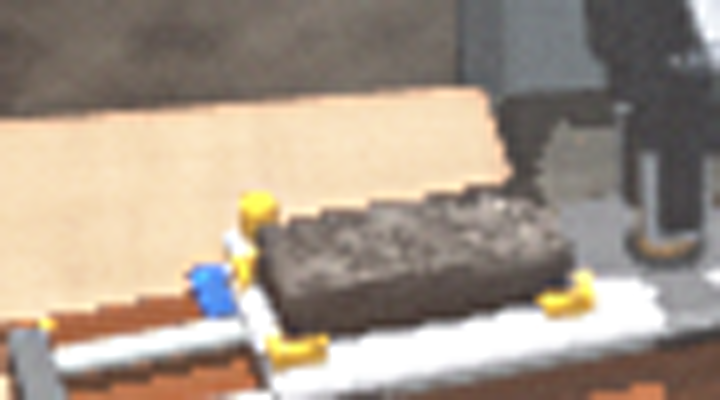

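Force along the rods fell to 0, the estimated travel (~79–80 mm) fits. I open briefly so the ball can centre the carriage freely, then grip again.

Call:
{"op": "carry_out", "data": {
  "commands": [
    [[0, 0, 0], 0],
    [[0, 0, 0], 0],
    [[0, 0, 0], 0],
    [[0, 0, 0], 0]
  ],
  "fingers": 27
}}

```text
time_s: 14.8
ee_pos: [0.5131, -0.1144, 0.0518]
eef_rot: [0.465, 0.543, -0.452, 0.534]
force: [0.2, -0.1, -0.9]
width: 0.0271
```

Call:
{"op": "carry_out", "data": {
  "commands": [
    [[0, 0, 0], 0],
    [[0, 0, 0], 0],
    [[0, 0, 0], 0],
    [[0, 0, 0], 0],
    [[0, 0, 0], 0],
    [[0, 0, 0], 0],
    [[0, 0, 0], 0],
    [[0, 0, 0], 0]
  ],
  "fingers": 8
}}

```text
time_s: 15.6
ee_pos: [0.5137, -0.1142, 0.052]
eef_rot: [0.465, 0.542, -0.451, 0.534]
force: [2.0, 0.1, -0.0]
width: 0.0182
```

```bash
python3 tr.py; python3 -c "
from h import *
a=cv2.cvtColor(load('top14')['frame'],cv2.COLOR_RGB2GRAY)[205:260,272:300].astype(np.float32)
d=snap('top','top16');b=cv2.cvtColor(d['frame'],cv2.COLOR_RGB2GRAY)[205:260,272:300].astype(np.float32)
print('img shift px (2.7mm each)',cv2.phaseCorrelate(a,b))
boxov(d,(.5135,-.1227,-5),9.1,(.047,.097,.024),(190,255,225,310),9,'pics/o16.png')
snap('side','side16')"
```

```text
travel -79.24 Fy -0.26 F [ 2.   0.1 -0. ] z 0.052 vel 0.002 w 0.01824262523540489 jaw 9.16
img shift px (2.7mm each) ((0.005030348796038808, -0.0033743787099105305), 0.9988816711637709)
```

View pics/o16.png

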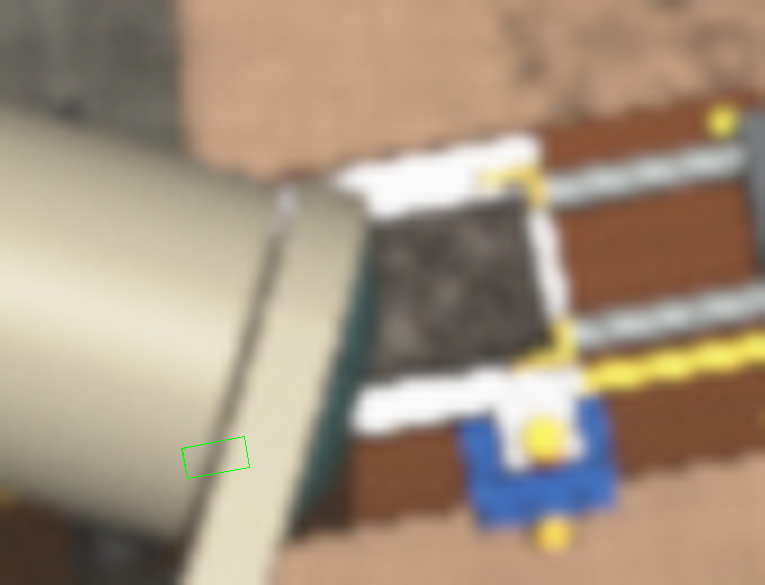

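View pics/side16.png

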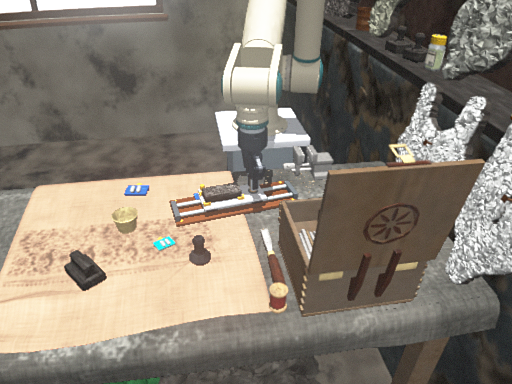

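Freed and regripped, the carriage did not move in the picture (0.01 px shift), so the ball is seated. The bystanders are where they were, at (125,220), (200,250) and, for the dabber and cup, unchanged. I hand in.

```bash
python3 tr.py; python3 -c "
from cell import manip
print(manip.finish_job())"
```

```text
travel -79.24 Fy -0.67 F [ 2.1 -0.3 -0.7] z 0.052 vel 0.002 w 0.018677769696169712 jaw 9.16
the job is handed in; nothing more can be done
None
```

The block is in the nest, carved face up and released. The carriage stands at the notch with the gripper still closed on the post. I handed the job in at about 15.7 s; no verdict came back.

**Slide to the notch:** I pushed the carriage about 79–80 mm. The first pin pushed back with about 5.5 N, then the ball was drawn in. The pictures and the point where the pin's push dropped to zero put the notch at 79 to 79.6 mm.

**Last checks:**
- I opened the fingers briefly so the ball could centre the carriage, then gripped again. The carriage had shifted only about 0.01 px in the top view, so it was already centred.
- The force along the rods was under 1 N and the fingers stand at 18 mm on the 20 mm post.
- In the last side picture the cup and dabber look unmoved. I did not check the round block after the start; the arm was never near it.

**What disagreed or stayed unmeasured:**
- The block and post looked and gripped 1 to 3 mm smaller than stated.
- In one side view the seated block's lower edge sat about one pixel off my prediction, but the top view fitted. One end of the block was hidden by the arm there.
- The finger force on the post was not measured directly; I judged it from the finger opening.

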